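# Unload the filled tube carrier from a sample loader

## Robot

A 6-joint arm with a two-finger parallel gripper is mounted at the origin on a cart in front of the work surface, level with it; the furniture and walls round the work are solid. World frame = base frame: x ahead of the robot, y to its left, z up, the work surface at z = 0. Lengths are in mm, angles in rad, forces in N, time in s.
With the tool pointing down it reaches from about 300 to 850 mm from the base axis. Payload 5.4 kg.
Tool frame: the origin (TCP) lies on the centre line of the jaws, within the pads' length; the fingertips stand 8 mm ahead of it and the grasp point (between the pads) lies 11 mm behind it; z points along the fingers, y is the line along which they close (so a half turn about z gives the same grasp; the last joint's range is limited). The gripper opens to 85 mm and grips with 20 to 120 N. Pads are 22 mm wide; open, the fingers measure 114 mm over their backs; the gripper's body (76 mm by 85 mm) begins 54 mm behind the grasp point. The pads swing forward as they close: fully open they stand 13 mm farther back than shut.
Start: joints at [-1.449, 0.158, 1.597, -0, 1.386, -0.21], TCP at [187.28, -543.629, 203.499] pointing down, gripper open.
Joint ranges: [-2.91, 2.91], [-0.94, 2.29], [0.18, 2.7], [-1.29, 4.43], [0.17, 2.64], [-3, 3]. Speed limits (rad/s): [2.57, 2.57, 3.14, 3.14, 3.14, 3.14].

## Interface

Orientations are given as a rotation vector (axis times angle).
In Python, from rig import bot gives the robot as it stands.
- The arm moves only by the tool advance, called as a command line: name --argument value ..., lists and objects as JSON in quotes. Schema: {"type":"object","properties":{"offsets":{"type":"object","properties":{"motion":{"type":"array","items":{"type":"array","items":{"type":"number"},"minItems":5,"maxItems":5},"minItems":1,"maxItems":5}},"additionalProperties":false,"required":["motion"]},"only":{"type":"string"},"quiet":{"type":"boolean"},"lines":{"type":"string"}},"required":["offsets"],"additionalProperties":false}. offsets is an object whose key "motion" holds a list of rows, 1 to 5 of them, each of 5 numbers: the finger opening in mm, then dx, dy, dz in mm, then a turn about the tool's z in rad; each row is the pose to reach, as a shift and turn from the pose commanded when the call began, along the tool's axes at that moment; what a row does not reach only later rows make up. A row lasts 1/10 s, in which the tool goes at most 50 mm and 0.15 rad, less where a joint would pass 70% of its speed; a pose out of reach is approached as far as the arm can. The fingers move at their own pace and stop on an object; the grip force is fixed at half the most. Time passes only in rows, so rows that do not move let the fingers close. The tool returns the time, the measured TCP pose, the force, the opening and the grip force at its end. only (a regular expression) keeps the lines of the reply that match it, lines (a string "A,B") keeps lines A to B, and quiet returns only ok. Input that does not fit is refused with a message, and nothing moves.
- bot.state(): the state, without advancing time (a new reading comes with each control period).
- bot.camera(name): name is "side" or "top"; returns a dict with "color" (480x640x3 uint8, red, green, blue), "intrinsics" (3x3 intrinsics, pixels), "rvec" (rotation vector, rad) and "tvec" (3), from world to camera coordinates, as OpenCV has them. Camera axes: x right, y down, z forward; pixel columns grow to the right and rows downward; lengths in mm; the calibration is good to about 2 mm. A picture is of the moment at which its call begins. There is no depth.
- bot.sign_off(): hands the job in; it is judged then, once.
The state is a dict: "t": time; "joints": joint angles; "joint_vel": joint speeds; "tau": joint torques, N m; "eef_pos": TCP position; "tool_rot": TCP orientation; "contact_force": force on the tool from outside, world axes, zero at the start; "wrist_torque": the same for the moment, N m; "width": finger opening in mm; "grasp_force": force on a finger pad.
Only numpy, scipy, OpenCV 4.12 (cv2) and the standard library are available. Lean on these libraries where they do the work, as an engineer would, in place of code of your own. Each camera call takes 0.05 s, during which the arm holds its last target. There are 200 camera calls.

## Task

Unload the filled tube carrier from the sample loader (the other carrier has no tubes): lift its knob end over the retaining lip and draw it out lengthwise from under the hood. Leave it lying flat on the shelf of its lane, wholly past the lip, with its side holding in the roller lever of that lane's switch. Leave the empty carrier in its lane and the other things on the bench where they are.

Things in the scene. Friction and masses are not known exactly. Their poses are not given: they have to be found in the camera images.
- sample_loader: fixed loader: grey deck 530 x 160 mm, top 8 mm over the bench, white hood at its +x end. Origin: bench level, midway between its two lanes, below the lip's hood-side edge. x runs along the lanes, towards the hood; the shelf is at -x. Lane A at y = +36 mm, lane B at y = -36 mm, each 29.4 mm wide between rails 18 mm high over the deck, 4 mm thick, from x = +190 to -258 mm
- lip (a point): middle of the loader, top of the lip (loader x = -3 mm, 17 mm over the bench). Steel lips with round tops cross both lanes at loader x = -6 to 0 mm, 9 mm high over the deck. Hood side: the carriers' bays; other side: the shelves, same deck level, 248 mm long up to end stops 12 mm high (face at x = -254 mm)
- hood_edge (a point): middle of the hood's lower front edge (loader x = +190 mm, 18 mm over the deck). The hood, 72 mm long and 160 mm wide, top 74 mm over the deck, reaches over the carriers' tongues by 12 to 18 mm, so that a carrier cannot be lifted straight up, only tipped up at its knob end and drawn out along loader -x
- loaded_carrier: loose black carrier with six small capped tubes, 0.17 to 0.35 kg, 200 x 26 mm, x along its length and along the loader's x. Origin: centre of its underside. Nose (x = -100 mm) half round, 2 to 8 mm behind the lip, in either lane. Foot 14 mm high; tube block from x = -38 to +70 mm, 34 mm high, caps up to 45 mm; centre of mass near x = 0
- loaded_carrier_knob (a point): on the axis of the filled carrier's steel mushroom knob (carrier x = -82 mm), at the underside of its head, 40 mm over the carrier's underside. Stem 10 mm in diameter, between the foot's top (14 mm) and the head (40 mm): fingers can reach under the head. Head 28 mm in diameter, 8 mm thick
- loaded_carrier_nose (a point): lowest point of the filled carrier's front end (underside, x = -100 mm of the carrier)
- loaded_carrier_tail (a point): end of the filled carrier's tongue (carrier x = +100 mm, 12 mm over the underside). From x = +76 to +100 mm the underside slopes up by 10 mm to this thin tongue (top 14 mm over the underside), so that the tail rides over the lip
- empty_carrier: the same carrier with open holes instead of tubes, in the other lane, 2 to 8 mm behind the lip; it stays there. Origin: centre of its underside
- shelf_a (a point): point on the deck in the middle of lane A's shelf (loader x = -135, y = +36 mm): where the origin of a carrier drawn out of lane A belongs, its tail then 29 mm past the lip
- shelf_b (a point): the same for lane B (loader x = -135, y = -36 mm)
- switch_a (a joint): lever of lane A's switch, on the outer (+y) side of its shelf: 34 mm long on an upright hinge, with a white roller 12 mm in diameter, 4 to 12 mm over the deck, standing about 7 mm into the lane at loader x = -205 mm. 0 = at rest, grows as the roller is pushed out of the lane (spring, about 0.7 N). Trips at 0.08 rad; a carrier alongside gives 0.1 to 0.2 rad
- switch_b (a joint): the same for lane B, on its outer (-y) side
- slide_box: loose green box, 35 x 85 x 36 mm, a bystander; origin at the centre of its underside
- blue_bottle: loose small dark blue bottle, 54 mm in diameter, 95 mm high, a bystander; origin at the centre of its underside
- marker: loose white marker pen with a blue cap, 130 mm long, 16 mm thick, lying down, a bystander; origin at the centre of its underside

How it is judged:
By the outcome, as a careful person would: the job done as asked, in the order asked, and still so for the second after the job is handed in, with the robot touching nothing.
It also fails if it takes over 38 s, if anything falls off the work surface, if the arm or the gripper's body presses on something with over 40 N, if the wrist force passes 120 N, or if a joint passes its speed limit or range.

## Working session

There is one attempt and no reset: what is moved stays moved. The work goes in short steps, Python scripts to look and compute and a tool call to move; the robot and the scene stay as the last step left them, time stands still between calls to the robot, and variables do not carry over. Pictures are saved under pics/ and viewed, at most 10 in all, crops included, and the job is handed in when it is done.

```bash
mkdir -p pics
```

Run:
```python
from rig import bot
import cv2,json,numpy as np
for n in("top","side"):
    c=bot.camera(n); cv2.imwrite(f"pics/{n}0.png",c["color"][:,:,::-1]); print(n,c["intrinsics"],c["rvec"],c["tvec"])
print(bot.state())
```

```text
top [[555.31221745   0.         324.46083633]
 [  0.         555.31221745 234.31751001]
 [  0.           0.           1.        ]] [ 2.1784405  -2.13160358  0.12877114] [  30.03805735  533.93014715 1678.86719871]
side [[443.09990368   0.         323.69407933]
 [  0.         443.09990368 242.81261581]
 [  0.           0.           1.        ]] [ 0.93009259  2.54418031 -1.02527744] [ 380.68593127 -194.60902913 1363.5776816 ]
{'t': 0.1, 'joints': array([-1.44909267e+00,  1.59010808e-01,  1.59807743e+00, -2.29331252e-05,
        1.38620676e+00, -2.10108967e-01]), 'joint_vel': array([ 1.79272647e-05, -4.48927930e-05, -2.97708590e-03, -1.20586747e-03,
        1.27446973e-03, -2.57003082e-05]), 'tau': array([-5.06761353e-04, -3.96989679e+01, -3.32337427e+01, -3.31272540e-04,
        4.16875002e-03, -2.16610925e-05]), 'eef_pos': array([ 187.20651048, -543.05957513,  202.61593948]), 'tool_rot': array([-3.09677631e+00, -5.18547824e-01, -8.27445291e-05]), 'contact_force': array([-0.29766596,  0.2374235 , -0.84987941]), 'wrist_torque': array([0.04602708, 0.02322907, 0.00694717]), 'grasp_force': 0.0, 'width': 85.50730838157463}
```

View pics/top0.png

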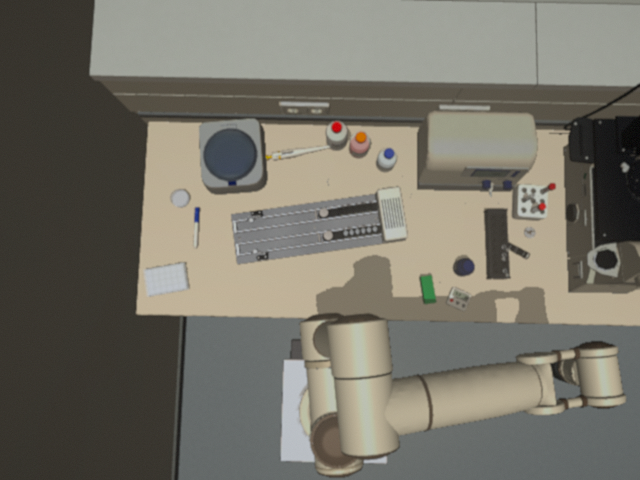

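View pics/side0.png

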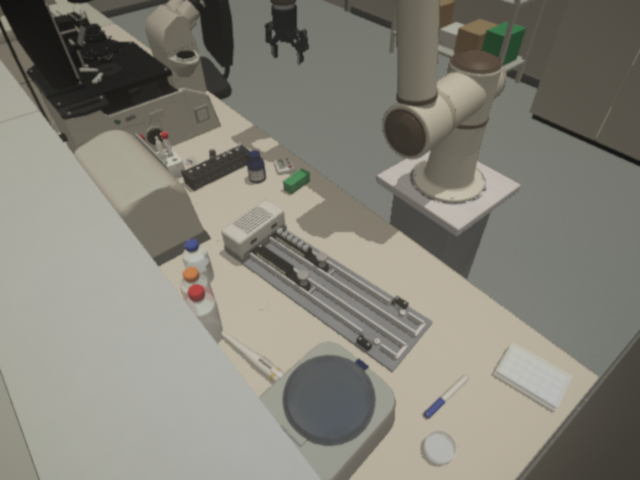

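Top: the loader lies with its hood on the right (393,213). The filled carrier is in the lower lane, which is lane B, with its knob near (327,236). The arm is clear of the loader. I'll enlarge both views.

Run:
```python
import cv2
a=cv2.imread("pics/top0.png")[175:275,225:415]; cv2.imwrite("pics/topc.png",cv2.resize(a,None,fx=4.2,fy=4.2,interpolation=cv2.INTER_CUBIC))
a=cv2.imread("pics/side0.png")[195:370,215:435]; cv2.imwrite("pics/sidec.png",cv2.resize(a,None,fx=3.4,fy=3.4,interpolation=cv2.INTER_CUBIC))
```

```text
(no output)
```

View pics/topc.png

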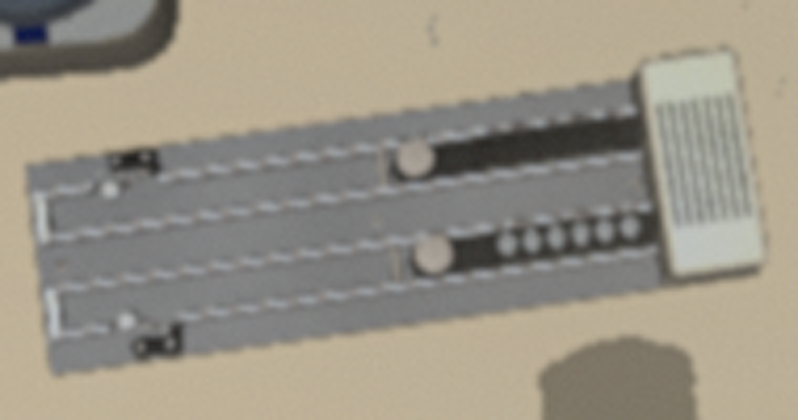

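View pics/sidec.png

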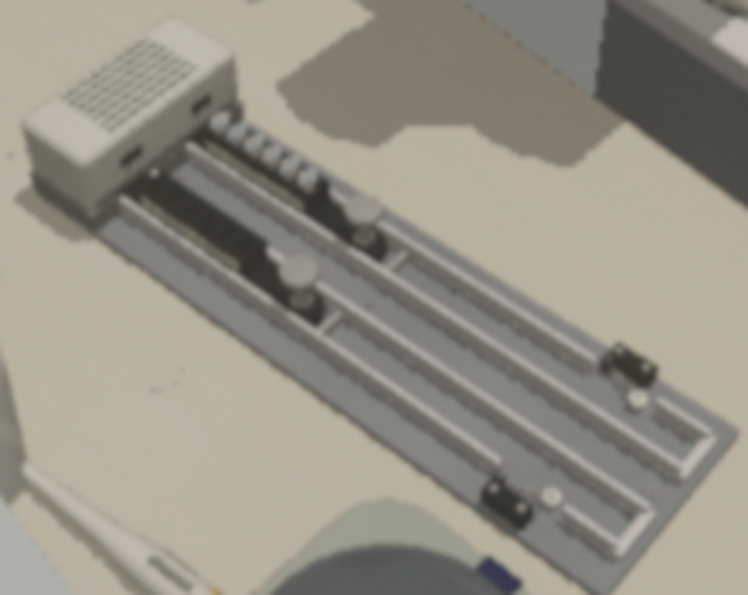

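Both crops confirm it. In the top crop the loaded knob head is at (434,255), lip B at (397,263) and roller B at (126,321). In the side crop the loaded knob head is at (362,207). Next I'll fit the loader pose and the knob positions jointly.

Create fit.py:
```python
import numpy as np,cv2
from scipy.optimize import least_squares
from rig import bot
cams={n:bot.camera(n) for n in("top","side")}
def proj(n,P):
    c=cams[n]; return cv2.projectPoints(np.asarray(P,float),c["rvec"],c["tvec"],c["intrinsics"],None)[0][:,0]
def unc(n,p):
    s,o=(4.2,(225,175)) if n=="top" else (3.4,(215,195)); return (np.array(p)+.5)/s-.5+o
```

Run:
```python
from fit import *
# loader-frame points -> crop pixels; knobs last (unknown x)
T=[((-268,80,8),(27,163)),((-268,-80,8),(53,374)),((262,80,82),(735,50)),((190,80,82),(642,65)),((190,-80,82),(678,275)),((262,-80,82),(763,258)),
((-256,36,20),(41,216)),((-256,-36,20),(53,311)),((-205,49.7,20),(109,189)),((-205,-49.7,20),(126,321)),((-3,36,17),(384,167)),((-3,-36,17),(397,263))]
S=[((-268,-80,8),(738,432)),((-3,-36,17),(398,262)),((-3,36,17),(330,322)),((-205,-49.7,20),(638,400)),((-205,49.7,20),(551,496)),((190,80,82),(88,165)),((190,-80,82),(235,57)),((262,-80,82),(178,18)),((262,80,82),(25,123))]
K={"top":[(434,255),(416,158)],"side":[(362,207),(299,270)]}
def tr(q,P):
    c,s=np.cos(q[2]),np.sin(q[2]); P=np.asarray(P,float); return P@np.array([[c,s,0],[-s,c,0],[0,0,1]])+[q[0],q[1],0]
def res(q,split=False):
    r=[]
    for n,L in(("top",T),("side",S)):
        P=[a for a,_ in L]+[(q[3],-36,56),(q[4],36,56)]
        o=np.array([unc(n,p) for _,p in L]+[unc(n,p) for p in K[n]])
        r.append(proj(n,tr(q,P))-o)
    return r if split else np.concatenate(r).ravel()
f=least_squares(res,[480,20,-1.45,20,20],loss="soft_l1")
q=f.x; print(q.round(3)); [print(r.round(1).tolist()) for r in res(q,True)]
for nm,p in(("knob",(q[3],-36,48)),("shelfB",(-135,-36,8)),("lipB",(-3,-36,17)),("knob goal",(-217,-36,48))): print(nm,tr(q,[p]).round(1))
from scipy.spatial.transform import Rotation as R
s=bot.state(); print(R.from_rotvec(s["tool_rot"]).as_matrix().round(3), s["eef_pos"],s["t"])
```

```text
[559.414  62.137  -1.411  26.799  22.387]
[[-0.8, 0.1], [-1.0, 0.2], [0.3, -0.8], [-1.1, -1.1], [-1.7, 1.0], [1.9, 1.7], [0.7, 0.1], [0.6, 0.3], [0.2, 0.0], [0.1, 0.1], [-0.5, 0.9], [-0.4, 0.7], [0.3, -0.2], [-0.1, -0.1]]
[[1.3, 0.2], [-1.0, 0.4], [-0.6, 0.5], [0.3, -0.0], [-0.1, 1.0], [-1.7, -0.0], [1.4, -2.1], [-1.1, -2.3], [-2.4, -1.2], [0.2, 0.2], [-0.1, -0.0]]
knob [[528.1  30.   48. ]]
shelfB [[502.4 189.7   8. ]]
lipB [[523.4  59.4  17. ]]
knob goal [[489.4 270.7  48. ]]
[[ 0.945  0.326 -0.   ]
 [ 0.326 -0.945  0.001]
 [ 0.    -0.001 -1.   ]] [ 187.23448684 -543.22990934  202.87378163] 0.2
```

The fit holds: the residuals are small and the knob comes out at loader x ≈ 26, against the expected 20 to 26. The carrier to move is in lane B. I'll pinch the knob head along loader y so that it can pivot. The total transit from here is dx 509, dy -431, turn -1.4.

Create go.py:
```python
# go.py x y z : shift in current tool axes to a loader-frame target (x along lane, y, z TCP height), and turn needed
import sys,numpy as np
from scipy.spatial.transform import Rotation as R
from rig import bot
Q=np.array([559.414,62.137]); A=-1.411
s=bot.state(); M=R.from_rotvec(s["tool_rot"]).as_matrix(); c,n=np.cos(A),np.sin(A); L=np.array([[c,-n],[n,c]])
e=s["eef_pos"]; le=L.T@(e[:2]-Q)
print("t",round(s["t"],2),"loader xyz",le.round(1),e[2].round(1),"F loader",(L.T@s["contact_force"][:2]).round(1),s["contact_force"][2].round(1),"w",round(s["width"],1),"j",s["joints"].round(2))
a=[float(v) for v in sys.argv[1:4]]
if a:
    w=np.r_[Q+L@np.array(a[:2]),a[2]]
    y=np.arctan2(M[1,1],M[0,1]); d=(A+np.pi/2-y+np.pi/2)%np.pi-np.pi/2
    print("dxyz",(M.T@(w-e)).round(1),"turn",round(-d,3))
```

```text
(no output)
```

advance --offsets '{"motion": [[60,509,-431,50,-1.4],[60,509,-431,50,-1.4],[60,509,-431,50,-1.4],[60,509,-431,50,-1.4],[60,509,-431,50,-1.4]]}'

```text
t: 0.7
eef_pos: [315.3, -327.5, 184.5]
tool_rot: [2.689, 1.625, 0.0]
contact_force: [1.1, 0.2, 0.7]
width: 60.4
grasp_force: 0.0
```

```bash
python3 go.py 26 -36 150
```

```text
t 0.7 loader xyz [ 345.8 -303. ] 184.5 F loader [-0.1  1.1] 0.7 w 60.4 j [-1.07 -0.15  1.94  0.    1.35 -0.59]
dxyz [416.1  21.8  34.6] turn -0.643
```

advance --offsets '{"motion": [[60,416,22,35,-0.64],[60,416,22,35,-0.64],[60,416,22,35,-0.64],[60,416,22,35,-0.64],[60,416,22,35,-0.64]]}'

```text
t: 1.2
eef_pos: [443.8, -114.0, 163.9]
tool_rot: [2.042, 2.386, 0.0]
contact_force: [0.6, 0.1, -0.6]
width: 59.9
grasp_force: 0.0
```

```bash
python3 go.py 26 -36 120
```

```text
t 1.2 loader xyz [ 155.5 -142.1] 163.9 F loader [-0.   0.6] -0.6 w 59.9 j [-0.52 -0.12  1.96 -0.    1.3  -0.67]
dxyz [130.  105.5  43.9] turn -0.005
```

advance --offsets '{"motion": [[60,130,105,20,0],[60,130,105,35,0],[60,130,105,44,0],[60,130,105,44,0],[60,130,105,44,0]]}'

```text
t: 1.7
eef_pos: [526.8, 31.1, 118.0]
tool_rot: [-2.041, -2.384, 0.002]
contact_force: [-0.7, -0.3, 0.2]
width: 59.9
grasp_force: 0.0
```

advance --offsets '{"motion": [[60,0,0,0,0],[60,0,0,0,0]]}'

```text
t: 1.9
eef_pos: [527.4, 27.4, 120.4]
tool_rot: [2.048, 2.381, 0.0]
contact_force: [-0.5, 0.3, -0.0]
width: 59.9
grasp_force: 0.0
```

```bash
python3 go.py 26 -36 39
```

Run:
```python
from rig import bot
import cv2
for n,(x0,y0,w,h,f) in {"side":(215,175,220,170,3),"top":(225,175,190,100,3)}.items():
    a=bot.camera(n)["color"][y0:y0+h,x0:x0+w,::-1]; cv2.imwrite(f"pics/{n}1.png",cv2.resize(a,None,fx=f,fy=f,interpolation=cv2.INTER_CUBIC))
```

```text
t 1.9 loader xyz [ 29.2 -37.1] 120.4 F loader [-0.4 -0.4] -0.0 w 59.9 j [-0.18  0.12  1.81 -0.    1.21 -0.33]
dxyz [ 3.3  1.1 81.4] turn -0.01
```

View pics/side1.png

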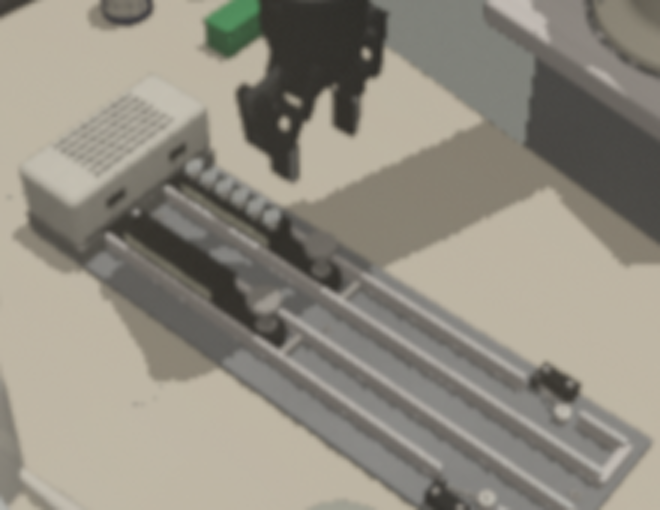

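The open jaws are above the loaded knob, with the tips at crop (290,178) and (348,130) and the knob head at (320,243). I'll descend over it with the tips kept above the 26 mm rails.

advance --offsets '{"motion": [[56,3,1,40,0],[56,3,1,70,0],[56,3,1,81,0],[56,3,1,81,0],[56,3,1,81,0]]}'

```text
t: 2.5
eef_pos: [529.1, 31.0, 40.4]
tool_rot: [2.047, 2.38, 0.002]
contact_force: [0.6, -0.5, 0.7]
width: 56.0
grasp_force: 0.0
```

```bash
python3 go.py 26 -36 39
```

```text
t 2.5 loader xyz [ 26.  -34.9] 40.4 F loader [0.6 0.5] 0.7 w 56.0 j [-0.17  0.23  1.86  0.    1.05 -0.32]
dxyz [-0.  -1.1  1.4] turn -0.01
```

advance --offsets '{"motion": [[10,0,-1,1,0],[10,0,-1,1,0],[10,0,-1,1,0],[10,0,-1,1,0],[10,0,-1,1,0]]}'

```text
t: 3.0
eef_pos: [527.1, 31.4, 38.1]
tool_rot: [2.047, 2.383, 0.0]
contact_force: [1.2, 0.3, 0.4]
width: 10.2
grasp_force: 0.0
```

advance --offsets '{"motion": [[10,0,0,0,0],[10,0,0,0,0],[10,0,0,0,0]]}'

```text
t: 3.3
eef_pos: [526.9, 31.4, 37.9]
tool_rot: [-2.047, -2.383, 0.0]
contact_force: [0.3, 0.8, 0.5]
width: 10.0
grasp_force: 0.0
```

```bash
python3 go.py 26 -36 55
```

```text
t 3.3 loader xyz [ 25.2 -37. ] 37.9 F loader [-0.7  0.4] 0.5 w 10.0 j [-0.17  0.23  1.86  0.    1.04 -0.32]
dxyz [ -0.8   1.  -17.1] turn -0.009
```

advance --offsets '{"motion": [[0,0,0,0,0],[0,0,0,0,0],[0,0,0,0,0]]}'

```text
t: 3.6
eef_pos: [527.0, 31.4, 37.9]
tool_rot: [2.048, 2.383, -0.0]
contact_force: [0.0, -0.9, -0.0]
width: 0.1
grasp_force: 0.0
```

```bash
python3 go.py 26 -36 55;  python3 - <<'E'
from rig import bot
import cv2
a=bot.camera("side")["color"][195:295,265:365,::-1]; cv2.imwrite("pics/side2.png",cv2.resize(a,None,fx=6,fy=6,interpolation=cv2.INTER_CUBIC))
E
```

```text
t 3.6 loader xyz [ 25.2 -36.9] 37.9 F loader [ 0.9 -0.1] -0.0 w 0.1 j [-0.17  0.23  1.86 -0.    1.04 -0.32]
dxyz [ -0.8   0.9 -17.1] turn -0.009
```

View pics/side2.png

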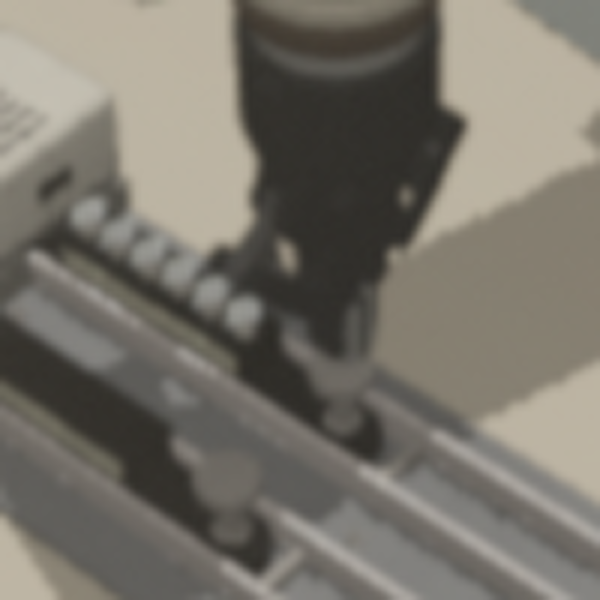

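The jaws closed on nothing, so they are beside the knob, probably on its far side. I'll project the TCP into both views to see the offset.

Run:
```python
from fit import *
s=bot.state(); e=s["eef_pos"]; im=[]
for n,(x0,y0) in {"top":(290,200),"side":(290,210)}.items():
    a=cams[n]["color"][y0:y0+65,x0:x0+65,::-1]; a=cv2.resize(a,None,fx=6,fy=6,interpolation=cv2.INTER_CUBIC)
    for p,c in((e-[0,0,8],(0,0,255)),(e+[0,0,100],(0,255,255)),([528.1,30,56],(0,255,0)),([0,0,0],(0,0,0))):
        u=proj(n,[p])[0]; print(n,u.round(1)); q=(u+.5-[x0,y0])*6
        cv2.drawMarker(a,(int(q[0]),int(q[1])),c,0,10,1)
    im.append(a)
cv2.imwrite("pics/both3.png",np.hstack(im))
```

```text
top [327.7 236.5]
top [327.8 232. ]
top [328.2 235.1]
top [334.4 410.9]
side [322.2 262.9]
side [321.6 231.9]
side [321.4 255.7]
side [447.4 179.6]
```

View pics/both3.png

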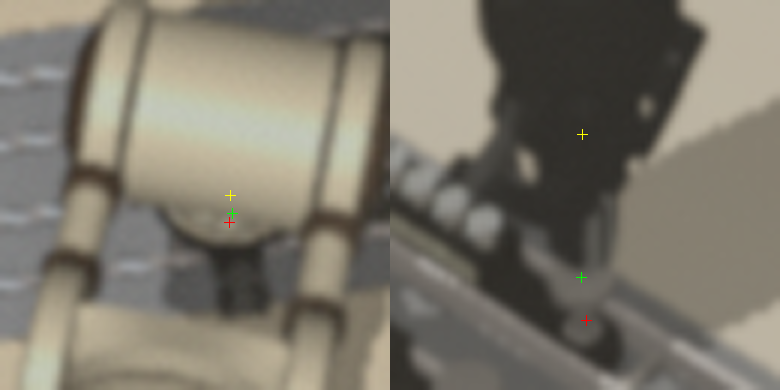

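The projected tip (red) falls well below the visible tips, which appear to end just above the head. The fit residuals also showed a scale error. So the loader may sit lower in the base frame, or the calibration's z may be off. I'll free z in the fit, and check the calibration by triangulating.

Run:
```python
from fit import *
T=[((-268,80,8),(27,163)),((-268,-80,8),(53,374)),((262,80,82),(735,50)),((190,80,82),(642,65)),((190,-80,82),(678,275)),((262,-80,82),(763,258)),
((-256,36,20),(41,216)),((-256,-36,20),(53,311)),((-205,49.7,20),(109,189)),((-205,-49.7,20),(126,321)),((-3,36,17),(384,167)),((-3,-36,17),(397,263))]
S=[((-268,-80,8),(738,432)),((-3,-36,17),(398,262)),((-3,36,17),(330,322)),((-205,-49.7,20),(638,400)),((-205,49.7,20),(551,496)),((190,80,82),(88,165)),((190,-80,82),(235,57)),((262,-80,82),(178,18)),((262,80,82),(25,123))]
K={"top":[(434,255),(416,158)],"side":[(362,207),(299,270)]}
def tr(q,P):
    c,s=np.cos(q[2]),np.sin(q[2]); P=np.asarray(P,float); return P@np.array([[c,s,0],[-s,c,0],[0,0,1]])+[q[0],q[1],q[5]]
def res(q,split=False):
    r=[]
    for n,L in(("top",T),("side",S)):
        P=[a for a,_ in L]+[(q[3],-36,56),(q[4],36,56)]
        o=np.array([unc(n,p) for _,p in L]+[unc(n,p) for p in K[n]]); r.append(proj(n,tr(q,P))-o)
    return r if split else np.concatenate(r).ravel()
f=least_squares(res,[560,60,-1.41,25,25,0],loss="soft_l1"); print(f.x.round(3),f.cost); [print(r.round(1).tolist()) for r in res(f.x,True)]
Ms={n:cams[n]["intrinsics"]@np.c_[cv2.Rodrigues(cams[n]["rvec"])[0],cams[n]["tvec"]] for n in cams}
for i in(0,1):
    X=cv2.triangulatePoints(Ms["top"],Ms["side"],unc("top",K["top"][i])[:,None],unc("side",K["side"][i])[:,None]); print("knob tri",(X[:3]/X[3]).ravel().round(1))
for a in(9,10,11,8):
    b={11:1,10:2,9:3,8:4}[a]
    X=cv2.triangulatePoints(Ms["top"],Ms["side"],unc("top",T[a][1])[:,None],unc("side",S[b][1])[:,None]); print(T[a][0],(X[:3]/X[3]).ravel().round(1))
for n in cams: print(n,"cam at",(-cv2.Rodrigues(cams[n]["rvec"])[0].T@cams[n]["tvec"]).round(0), cams[n]["tvec"].round(1))
```

```text
[559.207  61.903  -1.412  26.937  22.522  -1.161] 15.576767765401216
[[-0.6, 0.2], [-0.9, 0.3], [0.4, -0.6], [-1.0, -0.9], [-1.6, 1.1], [1.9, 1.9], [0.8, 0.2], [0.7, 0.4], [0.3, 0.1], [0.2, 0.1], [-0.4, 1.0], [-0.4, 0.8], [0.4, -0.1], [0.0, 0.0]]
[[1.2, 0.4], [-1.0, 0.6], [-0.6, 0.7], [0.3, 0.2], [-0.2, 1.1], [-1.6, 0.2], [1.5, -1.9], [-1.0, -2.0], [-2.3, -1.0], [0.2, 0.4], [-0.1, 0.2]]
knob tri [527.8  30.4  56.6]
knob tri [598.3  45.5  55.5]
(-205, -49.7, 20) [478.1 256.6  20. ]
(-3, 36, 17) [595.7  70.5  20.2]
(-3, -36, 17) [524.   59.4  19.7]
(-205, 49.7, 20) [575.6 272.5  23.6]
top cam at [ 321.   31. 1732.] [  30.   533.9 1678.9]
side cam at [979. 592. 856.] [ 380.7 -194.6 1363.6]
```

Run:
```python
from fit import *
from scipy.spatial.transform import Rotation as R
def panel(img,n,x0,y0,w,h,f,pts):
    a=cv2.resize(img[y0:y0+h,x0:x0+w],None,fx=f,fy=f,interpolation=cv2.INTER_CUBIC)
    for p,c in pts:
        u=proj(n,[p])[0]; q=(u+.5-[x0,y0])*f; print(n,u.round(1)); cv2.drawMarker(a,tuple(int(v) for v in q),c,0,9,1)
    return a
s0=cv2.imread("pics/side0.png")
e=np.array([187.2,-543.1,202.6]); y=np.array([.326,-.945,0])
A=panel(s0,"side",245,0,80,80,5,[(e+y*42,(0,0,255)),(e-y*42,(0,0,255)),(e,(0,255,255)),(e+[0,0,60],(0,255,0))])
t1=cv2.imread("pics/top1.png"); # full-res crop x3 already: origin (225,175)
B=t1[60:240,220:400]; B=cv2.resize(B,(400,400))
e1=np.array([527.4,27.4,120.4]); y1=np.array([.987,.16,0])
for p in(e1,e1+y1*30,e1-y1*30):
    u=proj("top",[p])[0]; q=((u-[225,175])*3-[220,60])*400/180; cv2.drawMarker(B,tuple(int(v) for v in q),(0,0,255),0,9,1)
cv2.imwrite("pics/cmp4.png",np.hstack([A,B]))
```

```text
side [277.7  70.4]
side [299.3  76.3]
side [288.4  73.3]
side [287.1  54.7]
```

View pics/cmp4.png

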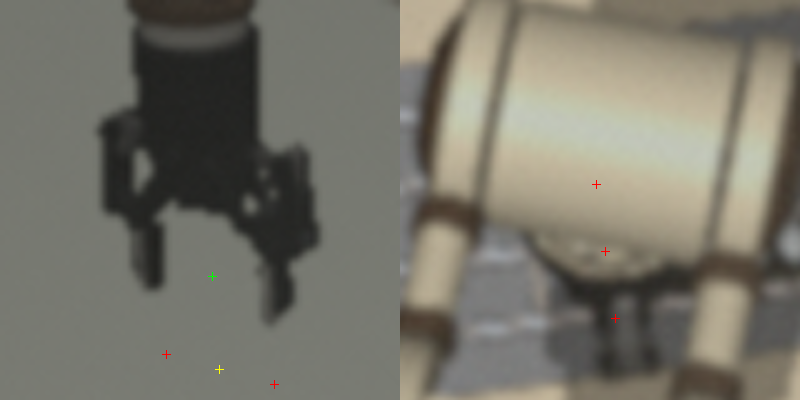

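The visible tips sit about 33 mm above the reported TCP in three independent views (start, hover, shut), while the loader points triangulate to the right heights. So the fingers shut just above the head. I'll reopen, go about 26 mm lower and close again while watching the force.

advance --offsets '{"motion": [[56,0,0,0,0],[56,0,0,0,0],[56,0,0,0,0],[56,0,0,5,0],[56,0,0,10,0]]}'

```text
t: 4.45
eef_pos: [527.0, 31.4, 27.6]
tool_rot: [2.047, 2.383, 0.0]
contact_force: [-1.1, 0.8, -0.9]
width: 56.3
grasp_force: 0.0
```

advance --offsets '{"motion": [[56,0,1,6,0],[56,0,1,12,0],[56,0,1,16,0],[56,0,1,16,0]]}'

```text
t: 4.85
eef_pos: [527.2, 31.7, 10.9]
tool_rot: [-2.047, -2.382, 0.001]
contact_force: [0.4, -0.1, 0.2]
width: 55.9
grasp_force: 0.0
```

```bash
python3 go.py 26 -36 39
```

```text
t 4.85 loader xyz [ 24.9 -36.7] 10.9 F loader [0.2 0.4] 0.2 w 55.9 j [-0.17  0.28  1.87  0.    0.99 -0.32]
dxyz [ -1.    0.6 -28.1] turn -0.009
```

Reported tip height is now 3 mm with no contact, which confirms the offset. Closing.

advance --offsets '{"motion": [[0,0,0,0,0],[0,0,0,0,0],[0,0,0,0,0],[0,0,0,0,0],[0,0,0,0,0]]}'

```text
t: 5.35
eef_pos: [528.3, 31.5, 12.5]
tool_rot: [2.047, 2.382, 0.001]
contact_force: [-1.2, 0.2, 5.6]
width: 25.1
grasp_force: 58.8
```

```bash
python3 go.py 26 -36 39
```

```text
t 5.35 loader xyz [ 25.3 -35.6] 12.5 F loader [-0.4 -1.1] 5.6 w 25.1 j [-0.17  0.28  1.87 -0.    0.99 -0.32]
dxyz [ -0.7  -0.4 -26.5] turn -0.009
```

Gripped: width 25, pad force 59 N. Now lift in small steps.

advance --offsets '{"motion": [[0,0,0,-4,0],[0,0,0,-8,0],[0,0,0,-12,0],[0,0,0,-15,0],[0,0,0,-15,0]]}'

```text
t: 5.85
eef_pos: [528.0, 31.7, 27.2]
tool_rot: [-2.048, -2.382, -0.001]
contact_force: [0.3, 0.6, -2.3]
width: 25.3
grasp_force: 59.0
```

```bash
python3 go.py 26 -36 39
```

Run:
```python
from rig import bot
import cv2
a=bot.camera("side")["color"][195:295,265:365,::-1]; cv2.imwrite("pics/side5.png",cv2.resize(a,None,fx=6,fy=6,interpolation=cv2.INTER_CUBIC))
```

```text
t 5.85 loader xyz [ 25.1 -35.9] 27.2 F loader [-0.5  0.4] -2.3 w 25.3 j [-0.17  0.25  1.86  0.    1.02 -0.32]
dxyz [ -0.9  -0.1 -11.8] turn -0.009
```

View pics/side5.png

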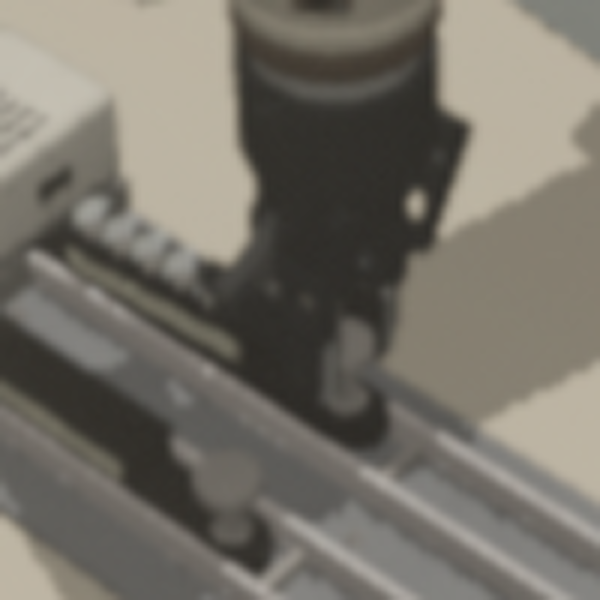

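The nose end is up: the stem base rose from about (345,415) to (345,400), and the load is 2.3 N. Next I'll work out the draw along the lane.

```bash
python3 go.py -75 -36 27.5
```

```text
t 5.9 loader xyz [ 25. -36.] 26.9 F loader [0.1 0. ] -3.0 w 25.0 j [-0.17  0.25  1.86  0.    1.02 -0.32]
dxyz [100.   -0.9  -0.5] turn -0.009
```

advance --offsets '{"motion": [[0,10,0,0,0],[0,25,0,0,0],[0,40,0,0,0],[0,50,0,0,0],[0,50,0,0,0]]}'

```text
t: 6.4
eef_pos: [519.8, 83.0, 26.7]
tool_rot: [-2.044, -2.385, -0.0]
contact_force: [-0.3, -0.6, -3.6]
width: 25.2
grasp_force: 59.1
```

```bash
python3 go.py -77 -36 27.5
```

```text
t 6.4 loader xyz [-26.9 -35.8] 26.7 F loader [ 0.5 -0.4] -3.6 w 25.2 j [-0.07  0.25  1.87  0.    1.02 -0.23]
dxyz [50.1 -0.5 -0.8] turn -0.006
```

advance --offsets '{"motion": [[0,20,0,0,0],[0,45,0,0,0],[0,70,0,0,0],[0,80,0,0,0],[0,80,0,0,0]]}'

```text
t: 6.9
eef_pos: [508.3, 161.1, 27.0]
tool_rot: [-2.045, -2.384, -0.001]
contact_force: [-0.8, 0.9, -1.4]
width: 25.2
grasp_force: 59.2
```

```bash
python3 go.py -162 -36 12
```

```text
t 6.9 loader xyz [-105.8  -34.7] 27.0 F loader [-1.  -0.7] -1.4 w 25.2 j [ 0.08  0.26  1.85  0.    1.02 -0.07]
dxyz [56.2 -1.7 15.1] turn -0.007
```

advance --offsets '{"motion": [[0,20,-1,0,0],[0,40,-1,0,0],[0,52,-1,4,0],[0,56,-1,9,0],[0,56,-1,13,0]]}'

```text
t: 7.4
eef_pos: [499.2, 215.3, 13.5]
tool_rot: [-2.047, -2.383, -0.001]
contact_force: [-0.5, 1.8, -0.9]
width: 25.4
grasp_force: 59.5
```

advance --offsets '{"motion": [[0,0,0,1,0],[0,0,0,1,0]]}'

```text
t: 7.6
eef_pos: [499.4, 215.3, 13.3]
tool_rot: [-2.048, -2.382, -0.001]
contact_force: [-1.6, 3.8, 2.8]
width: 24.9
grasp_force: 59.9
```

```bash
python3 go.py -217 -36 12.5
```

```text
t 7.6 loader xyz [-160.7  -34.9] 13.3 F loader [-4. -1.] 2.8 w 24.9 j [0.18 0.31 1.83 0.   1.   0.03]
dxyz [56.3 -1.7  0.8] turn -0.01
```

advance --offsets '{"motion": [[0,12,0,0,0],[0,26,-0.5,0,0],[0,40,-1,0,0],[0,52,-1,0,0],[0,57,-1,0,0]]}'

```text
t: 8.1
eef_pos: [489.0, 273.0, 12.7]
tool_rot: [2.046, 2.384, 0.0]
contact_force: [0.6, -1.2, -1.8]
width: 25.1
grasp_force: 59.5
```

advance --offsets '{"motion": [[0,0,0,0,0],[0,0,0,0,0]]}'

```text
t: 8.3
eef_pos: [489.6, 272.1, 13.1]
tool_rot: [-2.047, -2.383, -0.002]
contact_force: [0.3, 1.1, -1.0]
width: 25.4
grasp_force: 59.5
```

```bash
python3 go.py -217 -36 12.5;  python3 - <<'E'
from rig import bot
import cv2
a=bot.camera("side")["color"][225:345,285:425,::-1]; cv2.imwrite("pics/side6.png",cv2.resize(a,None,fx=5,fy=5,interpolation=cv2.INTER_CUBIC))
E
```

```text
t 8.3 loader xyz [-218.4  -35.5] 13.1 F loader [-1.   0.5] -1.0 w 25.4 j [0.29 0.35 1.78 0.   1.01 0.14]
dxyz [-1.4 -0.5  0.6] turn -0.009
```

View pics/side6.png

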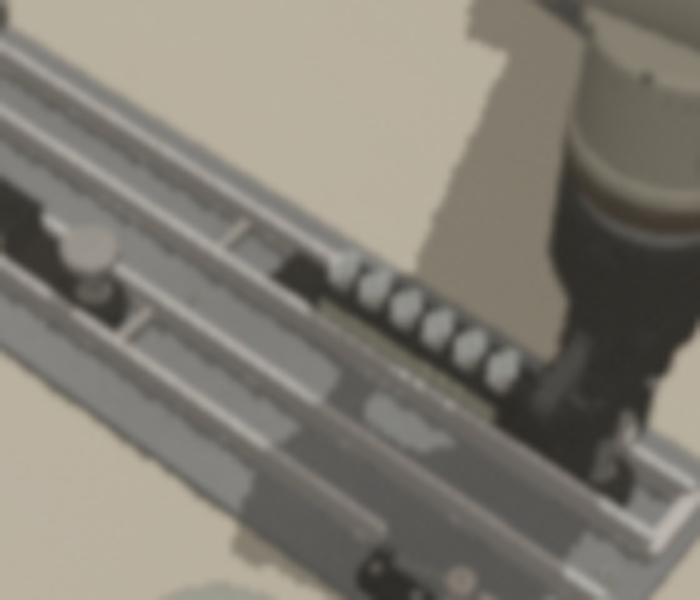

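The filled carrier is in lane B's shelf, with its tail at (285,265), past lip B at (238,235). I'll lower it the last millimetre and release gently.

advance --offsets '{"motion": [[0,0,0,1,0],[0,0,0,1,0],[36,0,0,1,0],[36,0,0,1,0],[36,0,0,1,0]]}'

```text
t: 8.85
eef_pos: [489.2, 271.0, 11.6]
tool_rot: [-2.048, -2.382, 0.001]
contact_force: [-0.0, -0.0, -0.4]
width: 36.2
grasp_force: 0.0
```

```bash
python3 go.py -217 -36 60
```

```text
t 8.85 loader xyz [-217.4  -36.1] 11.6 F loader [ 0. -0.] -0.4 w 36.2 j [ 0.29  0.35  1.78 -0.    1.01  0.14]
dxyz [ -0.4   0.  -48.4] turn -0.009
```

advance --offsets '{"motion": [[36,0,0,-10,0],[36,0,0,-40,0],[36,0,0,-80,0],[36,0,0,-120,0],[36,0,0,-120,0]]}'

```text
t: 9.35
eef_pos: [494.0, 272.9, 139.6]
tool_rot: [2.043, 2.377, 0.017]
contact_force: [1.9, 0.2, 0.4]
width: 36.4
grasp_force: 0.0
```

```bash
python3 go.py
```

```text
t 9.35 loader xyz [-218.4  -31. ] 139.6 F loader [0.1 1.9] 0.4 w 36.4 j [ 0.29  0.18  1.71 -0.    1.25  0.14]
```

advance --offsets '{"motion": [[36,-60,0,-30,0],[36,-110,0,-60,0],[36,-160,0,-60,0],[36,-210,0,-60,0],[36,-250,0,-60,0]]}'

```text
t: 9.85
eef_pos: [525.3, 35.1, 192.6]
tool_rot: [2.046, 2.382, 0.001]
contact_force: [1.5, -0.1, 0.4]
width: 35.9
grasp_force: 0.0
```

advance --offsets '{"motion": [[36,0,0,0,0],[36,0,0,0,0],[36,0,0,0,0]]}'

```text
t: 10.15
eef_pos: [524.7, 38.0, 191.4]
tool_rot: [-2.046, -2.383, -0.0]
contact_force: [0.6, 1.3, 0.3]
width: 36.1
grasp_force: 0.0
```

Run:
```python
from rig import bot
import cv2,numpy as np
a=bot.camera("side")["color"][245:345,300:440,::-1]; b=bot.camera("top")["color"][200:270,228:368,::-1]
cv2.imwrite("pics/fin7.png",np.vstack([cv2.resize(i,None,fx=3.4,fy=3.4,interpolation=cv2.INTER_CUBIC) for i in(a,b)]))
```

View pics/fin7.png

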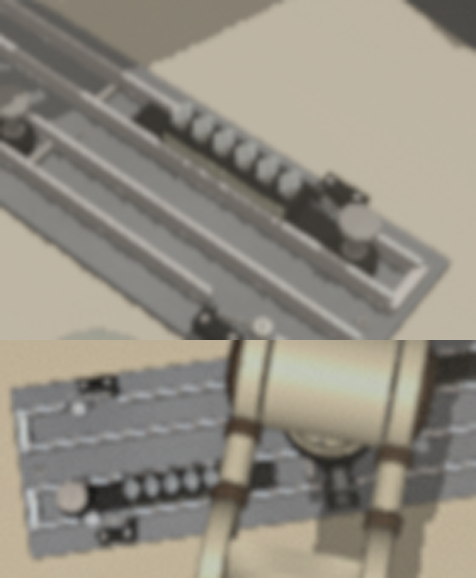

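The final picture shows the filled carrier flat in lane B's shelf. Its tail is clear of the lip, and its knob is at (72,497), near the end stop. Roller B at (92,518) is about 4 mm further out than at rest, so the lever is held in. The empty carrier is still in its lane and the gripper is clear. Handing in.

```bash
python3 -c "
from rig import bot
print(bot.sign_off())"
```

```text
the job is handed in; nothing more can be done
None
```

The filled carrier lies flat on lane B's shelf, past the lip and holding in that lane's switch by the last pictures (roller about 4 mm out); the empty carrier is still in its lane, and I handed it in at about 10 s, but I viewed 11 pictures against the limit of 10.

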